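# Press the sample jars' orange lids home

### The arm

A 6-joint arm with a two-finger parallel gripper is mounted at the origin on the work surface. World frame = base frame: x ahead of the robot, y to its left, z up, the work surface at z = 0. Lengths are in mm, angles in rad, forces in N, time in s.
With the tool pointing down it reaches from about 400 to 925 mm from the base axis. Payload 12.5 kg.
Tool frame: the origin (TCP) lies midway between the tips of the shut fingers; the grasp point (between the pads) lies 19 mm behind it; z points along the fingers, y is the line along which they close (so a half turn about z gives the same grasp; the last joint's range is limited). The gripper opens to 95 mm and grips with 3 to 60 N. Pads are 20 mm wide; open, the fingers measure 119 mm over their backs; the gripper's body (75 mm by 180 mm) begins 59 mm behind the grasp point.
Start: joints at [-1.405, 0.491, 1.559, -0, 1.092, -0.106], TCP at [167.814, -602.068, 214.661] pointing down, gripper open.
Joint ranges: [-3.1, 3.1], [-0.84, 2.19], [0.05, 2.79], [-1.13, 4.28], [0.06, 2.93], [-2.69, 2.69]. Speed limits (rad/s): [2.22, 2.22, 2.79, 3.14, 3.14, 3.14].

### API

Orientations are given as [roll, pitch, yaw] about the fixed x, y, z axes, in that order (R = Rz(yaw) Ry(pitch) Rx(roll)).
In Python, from cell import state, read_camera, camera_info, env gives the robot as it stands.
- The arm moves only by the tool move_arm, never from a script. Its argument "commands" is a list of rows, each a list of 3 entries, a list of its own where there are three numbers: the shift along the world's x, y, z in cm, then the turn, a rotation vector about the world's x, y, z in degrees, then the opening, from 0 (shut) to 1 (fully open). A call has 1 to 10 rows; each row shifts and turns the commanded pose from where the row before left it; what a row does not reach is not made up. A row lasts 1/10 s, in which the tool goes at most 50 mm and 8.59 degrees, less where a joint would pass 70% of its speed; a pose out of reach is approached as far as the arm can. A call with a gripper value outside its range is refused whole. The fingers move at their own pace and stop on an object; the grip force is fixed at half the most. Time passes only in rows, so rows that do not move let the fingers close. It gives the time, the measured TCP pose, the force, the opening and the grip force at its end, in the units of the state.
- state(): the state, without advancing time (a new reading comes with each control period).
- read_camera(name): name is "scene" or "top" or "wrist"; returns the picture (420x560x3 uint8, blue, green, red); there is no depth.
- camera_info(name): a dict with "K" (3x3 intrinsics, pixels), "cam_to_world" (4x4, takes a point from camera to world coordinates). Camera axes: x right, y down, z forward; pixel columns grow to the right and rows downward; lengths in mm; the calibration is good to about 2 mm. A picture is of the moment at which its call begins: read the wrist's pose just before it. camera_info takes no time and is no camera call; for the wrist camera it gives the pose at the moment of the call.
- env.job_done(): hands the job in; it is judged then, once.
The state is a dict: "t": time; "joints": joint angles; "qvel": joint speeds; "tau": joint torques, N m; "eef_pos": TCP position; "tcp_rot": TCP orientation; "ft_force": force on the tool from outside, world axes, zero at the start; "moment": the same for the moment, N m; "opening": opening from 0.0 (shut) to 1.0 (fully open); "grip_force": force on a finger pad.
Only numpy, scipy, OpenCV 4.12 (cv2) and the standard library are available. Lean on these libraries where they do the work, as an engineer would, in place of code of your own. Each camera call takes 0.05 s, during which the arm holds its last target. There are 200 camera calls.

### The job

Two of the soil sample jars on the bench have orange push-on lids that still stand proud of the jar. Press both orange lids straight down until they are fully home on their jars. Leave the blue lid raised as it is, since that sample still has to breathe, and leave these three jars standing where they are.

Things in the scene. Friction and masses are not known exactly. Their poses are not given: they have to be found in the camera images.
- orange_lid_1_top (a point): Centre of the flat top of an orange lid: disc 72 mm wide, 14 mm thick, on a loose upright white jar 70 mm wide, about 0.5 kg; z up. It starts 9 to 12 mm proud of the jar's shoulder, black neck showing (top 98 to 101 mm above the bench); home, it stops hard on the shoulder (top at 89 mm). Stiff: it slides straight down under 9 to 12 N, not under less than 8 N, and stays where left.
- orange_lid_2_top (a point): The same point of the second orange lid, on a second jar; same sizes, start and stiffness as the first.
- blue_lid_top (a point): The same point of the blue lid, on a third such jar; it also starts 9 to 12 mm proud and is to stay so. The three jars stand in any order, at least 40 mm clear of each other. A fourth such jar, with a grey lid already shut, is a bystander.
Mind the look-alikes: they are no part of the job. What is shaped like the part that bears orange_lid_1_top but purple or turquoise is not meant.

How it is judged (in metres and radians):
At the end, for the whole second after the job is handed in: Both orange lids are home (tops within 3 mm of their seated height of 89 mm), the blue lid is still at least 6 mm proud, and all three jars stand upright (within 0.1 rad) and within about 40 mm of where they were (height (world z) of orange_lid_1_top between 0.084 and 0.092 m and height (world z) of orange_lid_2_top between 0.084 and 0.092 m and angle between each of orange_lid_1_top, orange_lid_2_top, blue_lid_top's own z axis and vertical below 0.1 rad and distance of each of orange_lid_1_top, orange_lid_2_top, blue_lid_top from where it was at the start of the episode below 0.04 m and height (world z) of blue_lid_top above 0.095 m); the robot touches nothing.
It fails at once if the blue lid is pressed down to less than 6 mm proud (height (world z) of blue_lid_top below 0.095 m).
It fails at once if a jar is tipped by more than 0.4 rad (angle between any of orange_lid_1_top, orange_lid_2_top, blue_lid_top's own z axis and vertical above 0.4 rad).
It also fails if it takes over 38 s, if anything falls off the work surface, if the arm or the gripper's body presses on something with over 40 N, if the wrist force passes 120 N, or if a joint passes its speed limit or range.

## Working session

There is one attempt and no reset: what is moved stays moved. The work goes in short steps, Python scripts to look and compute and a tool call to move; the robot and the scene stay as the last step left them, time stands still between calls to the robot, and variables do not carry over. Pictures are saved under pics/ and viewed, at most 10 in all, crops included, and the job is handed in when it is done.

Besides the shell and the picture viewer there is one more tool, called as name(argument=value, ...), one argument or row to a line, values as JSON. move_arm: Moves the arm, as the interface text tells. Its arguments: {"type":"object","properties":{"commands":{"type":"array"}},"required":["commands"]}

```bash
mkdir -p pics
python3 - <<'E'
from cell import *
import cv2,numpy as np
for n in("top","scene"):
    cv2.imwrite(f"pics/{n}0.png",read_camera(n)); c=camera_info(n); print(n,np.round(c["K"],1).tolist(),np.round(c["cam_to_world"],3).tolist())
s=state();print(s["t"],s["eef_pos"],s["tcp_rot"],s["ft_force"],s["opening"])
E
```

```text
top [[428.1, 0.0, 280.6], [0.0, 428.1, 208.1], [0.0, 0.0, 1.0]] [[0.09, -0.972, 0.219, 304.064], [-0.996, -0.088, 0.02, 6.69], [-0.001, -0.22, -0.976, 846.128], [0.0, 0.0, 0.0, 1.0]]
scene [[542.8, 0.0, 278.1], [0.0, 542.8, 209.6], [0.0, 0.0, 1.0]] [[-0.214, 0.64, -0.738, 1177.982], [0.977, 0.138, -0.163, 188.589], [-0.003, -0.756, -0.654, 740.064], [0.0, 0.0, 0.0, 1.0]]
0.1 [ 167.74226337 -601.82212033  214.1259386 ] [-3.14058364e+00 -9.82578337e-05  2.71768690e-01] [-0.24072679 -0.14876286 -0.00288369] 0.9999474342154968
```

View pics/top0.png

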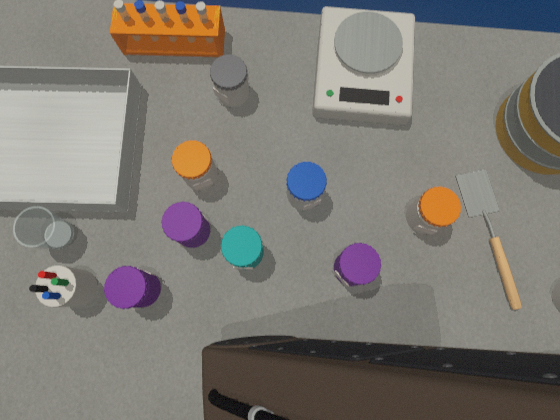

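View pics/scene0.png

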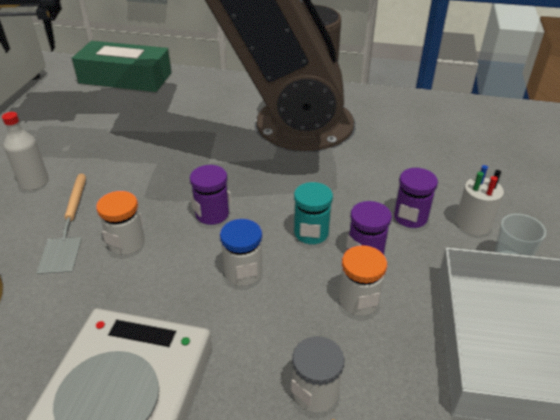

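The candidates are the orange lids at top (192,160) and (439,207), seen in the scene view at (364,264) and (118,206). The orange rack at top (168,30) is not a lid. The purple lids (183,223), (132,287) and (360,264), turquoise (242,246), grey (229,72) and blue (306,181) are not meant. I choose the two orange discs.

Run:
```python
from cell import *
import cv2,numpy as np
def ray(n,p):
    c=camera_info(n);T=np.array(c["cam_to_world"]);d=T[:3,:3]@np.linalg.inv(c["K"])@[*p,1];return T[:3,3],d/np.linalg.norm(d)
R={}
for n in("top","scene"):
    im=cv2.imread(f"pics/{n}0.png");h=cv2.cvtColor(im,cv2.COLOR_BGR2HSV)
    if n=="top": crops=np.hstack([cv2.resize(im[y-50:y+50,x-50:x+50],(390,390)) for x,y in((192,160),(439,207))]);cv2.imwrite("pics/crop.png",crops)
    for col,lo,hi in(("or",(5,180,190 if n=="top" else 150),(18,255,255)),("bl",(105,150,60),(122,255,255))):
        m=cv2.inRange(h,lo,hi);m=cv2.morphologyEx(m,cv2.MORPH_OPEN,np.ones((5,5)))
        for k in cv2.findContours(m,0,2)[0]:
            if cv2.contourArea(k)<400: continue
            (u,v),ax,a=cv2.fitEllipse(k);o,d=ray(n,(u,v));p=o+d*(100-o[2])/d[2]
            print(n,col,(round(u),round(v)),np.round(ax,1),np.round(p,1)); R.setdefault(n,[]).append((o,d,u,v,col))
for o1,d1,u,v,c in R["top"]:
    for o2,d2,u2,v2,c2 in R["scene"]:
        if c!=c2: continue
        A=np.stack([d1,-d2],1);s=np.linalg.lstsq(A,o2-o1,rcond=None)[0];a=o1+d1*s[0];b=o2+d2*s[1]
        if np.linalg.norm(a-b)<15: print("tri",c,round(u),round(v),round(u2),round(v2),np.round((a+b)/2,1),np.linalg.norm(a-b).round(1))
```

```text
top or (440, 206) [36.1 39.7] [ 501.6 -262.   100. ]
top or (191, 158) [34.  37.5] [550.2 194.5 100. ]
top or (164, 20) [28. 93.] [832.1 286.7 100. ]
top bl (306, 181) [36.8 38.4] [526.2 -19.4 100. ]
top bl (537, 15) [ 29.9 237.8] [ 908.4 -450.7  100. ]
scene or (364, 262) [31.7 43.2] [553.8 193.4 100. ]
scene or (116, 204) [24.9 39. ] [ 504.2 -262.6  100. ]
scene bl (241, 235) [32.9 40.2] [535.2 -19.6 100. ]
scene bl (436, 24) [ 13.7 168.3] [-468.7  306.   100. ]
tri or 440 206 116 204 [ 502.3 -263.3   98.1] 1.2
tri or 191 158 364 262 [551.1 194.2  97.6] 1.7
tri bl 306 181 241 235 [528.4 -20.6  93.3] 2.2
```

View pics/crop.png

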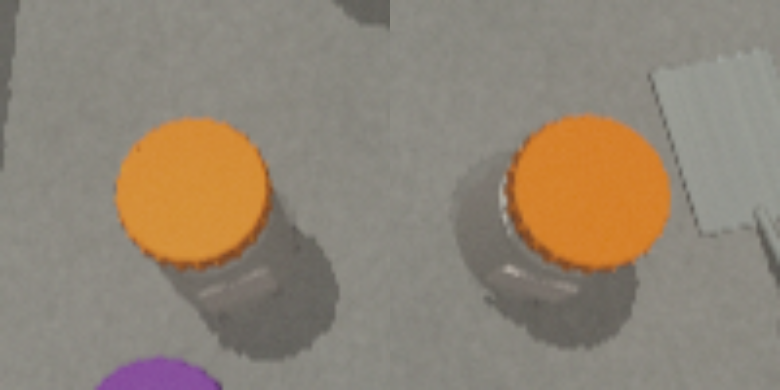

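The crop shows two plain orange discs on white jars, and both sit at plausible heights (about 98 mm). I'm moving to the right-hand lid first, closing the fingers on the way.

move_arm(
  commands=[
    [[3.3, 3.4, 0], [0, 0, 0], 0],
    [[3.3, 3.4, 0], [0, 0, 0], 0],
    [[3.3, 3.4, 0], [0, 0, 0], 0],
    [[3.3, 3.4, 0], [0, 0, 0], 0],
    [[3.3, 3.4, 0], [0, 0, 0], 0],
    [[3.3, 3.4, 0], [0, 0, 0], 0],
    [[3.3, 3.4, 0], [0, 0, 0], 0],
    [[3.3, 3.4, 0], [0, 0, 0], 0],
    [[3.3, 3.4, 0], [0, 0, 0], 0],
    [[3.3, 3.4, 0], [0, 0, 0], 0],
  ],
)

```text
t: 1.1
eef_pos: [498.8, -260.4, 214.5]
tcp_rot: [-3.141, 0.0, 0.272]
ft_force: [0.4, -1.5, 0.3]
opening: 0.214
grip_force: 0.0
```

move_arm(
  commands=[
    [[0, 0, -3], [0, 0, 0], 0],
    [[0, 0, -3], [0, 0, 0], 0],
    [[0, 0, -2], [0, 0, 0], 0],
    [[0, 0, 0], [0, 0, 0], 0],
    [[0, 0, 0], [0, 0, 0], 0],
  ],
)

```text
t: 1.6
eef_pos: [497.9, -262.2, 134.9]
tcp_rot: [-3.141, 0.0, 0.272]
ft_force: [-0.1, -0.2, 0.5]
opening: 0.006
grip_force: 0.0
```

move_arm(
  commands=[
    [[0.4, 0, -1.5], [0, 0, 0], 0],
    [[0, 0, -1], [0, 0, 0], 0],
    [[0, 0, -0.5], [0, 0, 0], 0],
    [[0, 0, -0.2], [0, 0, 0], 0],
    [[0, 0, -0.2], [0, 0, 0], 0],
    [[0, 0, -0.2], [0, 0, 0], 0],
    [[0, 0, -0.2], [0, 0, 0], 0],
    [[0, 0, 0], [0, 0, 0], 0],
  ],
)

```text
t: 2.4
eef_pos: [501.8, -262.1, 97.2]
tcp_rot: [3.141, -0.0, 0.272]
ft_force: [-1.8, 0.8, 2.9]
opening: 0.002
grip_force: 1.8
```

move_arm(
  commands=[
    [[0, 0, -0.2], [0, 0, 0], 0],
    [[0, 0, -0.2], [0, 0, 0], 0],
    [[0, 0, -0.2], [0, 0, 0], 0],
    [[0, 0, 0], [0, 0, 0], 0],
  ],
)

```text
t: 2.8
eef_pos: [501.8, -262.1, 91.1]
tcp_rot: [3.141, -0.0, 0.272]
ft_force: [-1.7, 1.0, 4.1]
opening: 0.004
grip_force: 2.0
```

move_arm(
  commands=[
    [[0, 0, -0.1], [0, 0, 0], 0],
    [[0, 0, -0.1], [0, 0, 0], 0],
    [[0, 0, 0], [0, 0, 0], 0],
  ],
)

```text
t: 3.1
eef_pos: [501.8, -262.1, 89.3]
tcp_rot: [3.141, -0.0, 0.272]
ft_force: [-2.1, 1.5, 6.8]
opening: 0.004
grip_force: 3.2
```

move_arm(
  commands=[
    [[0, 0, -0.1], [0, 0, 0], 0],
    [[0, 0, 0], [0, 0, 0], 0],
  ],
)

```text
t: 3.3
eef_pos: [501.9, -262.1, 89.2]
tcp_rot: [3.141, -0.001, 0.272]
ft_force: [-4.9, 3.4, 16.2]
opening: 0.002
grip_force: 8.3
```

The lid stopped hard at 89.2 mm as the force rose to 16 N, so it is home. Next I lift clear and cross over to the second one.

move_arm(
  commands=[
    [[0, 0, 1], [0, 0, 0], 0],
    [[0, 0, 3], [0, 0, 0], 0],
    [[0, 0, 4], [0, 0, 0], 0],
    [[0.5, 4.5, 0], [0, 0, 0], 0],
    [[0.5, 4.5, 0], [0, 0, 0], 0],
    [[0.5, 4.5, 0], [0, 0, 0], 0],
    [[0.5, 4.5, 0], [0, 0, 0], 0],
    [[0.5, 4.5, 0], [0, 0, 0], 0],
    [[0.5, 4.5, 0], [0, 0, 0], 0],
    [[0.5, 4.5, 0], [0, 0, 0], 0],
  ],
)

```text
t: 4.3
eef_pos: [537.0, 54.8, 168.2]
tcp_rot: [3.141, -0.001, 0.272]
ft_force: [0.5, 0.7, 0.3]
opening: 0.007
grip_force: 0.0
```

move_arm(
  commands=[
    [[0.5, 4.5, 0], [0, 0, 0], 0],
    [[0.5, 4.5, 0], [0, 0, 0], 0],
    [[0.5, 4.5, 0], [0, 0, 0], 0],
    [[0, 0, 0], [0, 0, 0], 0],
    [[0, 0, 0], [0, 0, 0], 0],
  ],
)

```text
t: 4.8
eef_pos: [551.6, 188.8, 167.7]
tcp_rot: [3.141, -0.0, 0.274]
ft_force: [0.1, -0.2, 0.6]
opening: 0.002
grip_force: 0.0
```

move_arm(
  commands=[
    [[0, 0.6, -2], [0, 0, 0], 0],
    [[0, 0, -2], [0, 0, 0], 0],
    [[0, 0, -1.5], [0, 0, 0], 0],
    [[0, 0, -0.8], [0, 0, 0], 0],
    [[0, 0, -0.2], [0, 0, 0], 0],
    [[0, 0, -0.2], [0, 0, 0], 0],
    [[0, 0, -0.2], [0, 0, 0], 0],
    [[0, 0, 0], [0, 0, 0], 0],
  ],
)

```text
t: 5.6
eef_pos: [552.2, 193.8, 99.2]
tcp_rot: [3.141, -0.001, 0.272]
ft_force: [0.3, -0.8, 1.5]
opening: 0.006
grip_force: 0.8
```

move_arm(
  commands=[
    [[0, 0, -0.2], [0, 0, 0], 0],
    [[0, 0, -0.2], [0, 0, 0], 0],
    [[0, 0, -0.2], [0, 0, 0], 0],
    [[0, 0, -0.2], [0, 0, 0], 0],
    [[0, 0, 0], [0, 0, 0], 0],
  ],
)

```text
t: 6.1
eef_pos: [552.1, 193.8, 91.3]
tcp_rot: [3.141, -0.001, 0.272]
ft_force: [0.4, -2.5, 4.2]
opening: 0.008
grip_force: 2.0
```

move_arm(
  commands=[
    [[0, 0, -0.1], [0, 0, 0], 0],
    [[0, 0, -0.1], [0, 0, 0], 0],
    [[0, 0, -0.1], [0, 0, 0], 0],
    [[0, 0, 0], [0, 0, 0], 0],
  ],
)

```text
t: 6.5
eef_pos: [552.2, 193.9, 89.2]
tcp_rot: [3.141, -0.002, 0.272]
ft_force: [-2.7, -3.4, 14.6]
opening: 0.001
grip_force: 7.1
```

move_arm(
  commands=[
    [[0, 0, 1], [0, 0, 0], 0],
    [[0, 0, 4], [0, 0, 0], 0],
    [[0, 0, 5], [0, 0, 0], 0],
    [[0, 0, 5], [0, 0, 0], 0],
    [[0, 0, 0], [0, 0, 0], 0],
    [[0, 0, 0], [0, 0, 0], 0],
  ],
)

```text
t: 7.1
eef_pos: [551.9, 194.1, 238.9]
tcp_rot: [3.141, -0.003, 0.272]
ft_force: [-0.3, -0.6, 0.3]
opening: 0.004
grip_force: 0.0
```

Run:
```python
from cell import *
import cv2
cv2.imwrite("pics/end.png",read_camera("scene"));s=state();print(s["t"],s["eef_pos"],s["ft_force"])
```

```text
7.15 [551.40375321 193.96198744 237.54306302] [-0.62639304  0.26473478 -0.30602544]
```

View pics/end.png

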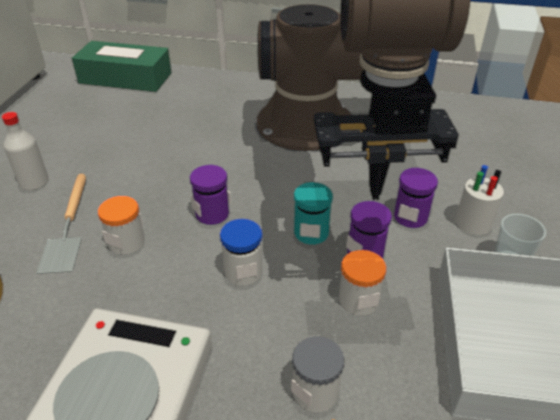

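Both orange lids, at (119,210) and (363,268), sit lower by about 5 px. The blue lid at (241,235) hasn't moved, all the jars are upright and in place, and the arm is clear.

```bash
python3 -c "
from cell import env
print(env.job_done())"
```

```text
the job is handed in; nothing more can be done
None
```

Both orange lids are pressed home, each stopping hard at about 89 mm, with the blue lid still raised and the jars standing where they were; the job was handed in at about 7 s, and no verdict was returned.

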